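# Seat the drum drive gear on its drive pin

## Task

On the printer drive unit, turn the big gear with a fingertip (its two upright studs are there to push on) until the notch in its rim stands over the drive pin, then press its hub down until the gear is fully home on the pin, and let go. Do not lift the gear off its shaft, and leave the other things on the bench where they are.

Things in the scene. Friction and masses are not known exactly. Their poses are not given: they have to be found in the camera images.
- drive_unit: Printer drive unit, fixed: dark steel plate 170 (x) x 160 (y) x 30 mm high, white block 30 x 70 x 22 mm against its -x edge. Origin: centre of its underside, on the bench; z up. A steel shaft of 16 mm diameter stands at the centre, up to 71 mm above the bench, inside the gear's hub. The drive pin lies along its +x axis.
- pin (a point): Point on top of the drive pin, 55 mm from the shaft axis, 48 mm above the bench. The pin: level round steel bar, 10 mm diameter, along the unit's +x from 41 to 76 mm from the shaft axis, outer end in a 12 x 16 mm block centred 72 mm out, top 45 mm high. The outer end sticks out past the gear and is seen from above.
- collar (a joint): Hidden friction collar, 68 mm diameter, round the shaft, that carries the gear. 0 = up (start), 0.012 m = down at its hard stop. It stays where it is left and slides down only when the gear is pressed, with about 4 to 8 N.
- gear: White plastic gear, 0.2 kg, loose on the shaft (0.75 mm play), 125 mm over the teeth, 14 mm thick. Origin: centre of its underside, z up; at the start 50 mm above the bench (2 mm clear of the pin), fully home 38 mm. It starts turned well away from the pin, turns either way without end, stops where it is left, and goes home only with its notch over the pin.
- notch (a point): Point on the centre line of the gear's one rim notch, 55 mm from the axis along the gear's +x, at the height of the underside. The notch is 14 mm wide, straight-sided, through the full thickness, from 39 mm from the axis out to the rim.
- stud_a (a point): Top of one of the gear's two round upright studs: 12 mm diameter, 18 mm high above the gear's upper face, 45 mm from the axis along the gear's +y. About 1 N sideways here turns the gear.
- stud_b (a point): Top of the other stud, the same, 45 mm from the axis along the gear's -y.
- hub (a point): Centre of the flat closed top of the gear's hub, 30 mm diameter, 38 mm above the gear's underside, 24 mm above its upper face.
- toner_bottle: Small black toner bottle with white cap standing on the bench, 52 mm diameter, 120 mm high; origin at the centre of its underside. Bystander.
- screwdriver: Screwdriver lying on the bench. Bystander.
- roller: Black rubber feed roller standing on end, 30 mm diameter, 50 mm high; origin at the centre of its underside. Bystander.
- parts_tray: Empty blue open parts tray 90 x 130 x 30 mm; origin at the centre of its underside. Bystander.
Things that resemble listed ones, but are neither listed nor needed, are in the scene too. What is meant by the gear is not orange, purple or red, and is the larger of those in its own colour.

How it is judged:
By the outcome, as a careful person would: the job done as asked, in the order asked, and still so for the second after the job is handed in, with the robot touching nothing.
It also fails if it takes over 61 s, if anything falls off the work surface, if the arm or the gripper's body presses on something with over 40 N, if the wrist force passes 120 N, or if a joint passes its speed limit or range.

## Robot

A 6-joint arm with a two-finger parallel gripper is mounted at the origin on the work surface. World frame = base frame: x ahead of the robot, y to its left, z up, the work surface at z = 0. Lengths are in m, angles in degrees, forces in N, time in s.
With the tool pointing down it reaches from about 0.35 to 0.875 m from the base axis. Payload 4.2 kg.
Tool frame: the origin (TCP) lies between the finger pads; the fingertips stand 17 mm ahead of it and the grasp point (between the pads) lies 2 mm behind it; z points along the fingers, y is the line along which they close (so a half turn about z gives the same grasp; the last joint's range is limited). The gripper opens to 87 mm and grips with 3 to 60 N. Pads are 19 mm wide; open, the fingers measure 117 mm over their backs; the gripper's body (75 mm by 190 mm) begins 51 mm behind the grasp point.
Start: joints at [81.853, 22.042, 0.453, 0, -68.411, -14.817], TCP at [0.244, 0.575, 0.24] pointing down, gripper open.
Joint ranges: [-179.83, 179.83], [-69.29, 118.12], [-61.27, 80.66], [-181.25, 117.63], [-171.15, -9.14], [-177.46, 177.46]. Speed limits (degrees/s): [159.86, 159.86, 180, 180, 180, 180].

## Interface

Orientations are given as a 3x3 rotation matrix whose columns are the frame's x, y, z axes.
In Python, from station import sense, capture, r, masks_of gives the robot as it stands.
- The arm moves only by the tool apply_moves, never from a script. Its argument "steps" is a list that holds one entry, the list of rows, each a list of 7 numbers: the opening, from 0 (shut) to 1 (fully open), then the shift along the tool's x, y, z in mm, then the turn, a rotation vector about the tool's x, y, z in rad. A call has 1 to 12 rows; each row shifts and turns the commanded pose from where the row before left it, along the tool's axes as they then stand; what a row does not reach is not made up. A row lasts 1/8 s, in which the tool goes at most 62.5 mm and 10.7 degrees, less where a joint would pass 70% of its speed; a pose out of reach is approached as far as the arm can. A call with a gripper value outside its range is refused whole. The fingers move at their own pace and stop on an object; the grip force is fixed at half the most. Time passes only in rows, so rows that do not move let the fingers close. It gives the time, the measured TCP pose, the force and the opening at its end, in the units of the state.
- sense(): the state, without advancing time (a new reading comes with each control period).
- capture(name): name is "scene" or "top" or "wrist"; returns a dict with "color" (400x640x3 uint8, red, green, blue), "vfov" (degrees; the focal length in pixels is half the picture's height over the tangent of half this angle, whatever the lens; pixels are square), "cx", "cy" (the principal point, pixels), "T" (4x4, takes a point from camera to world coordinates). Camera axes: x right, y down, z forward; pixel columns grow to the right and rows downward; lengths in m; the calibration is good to about 2 mm. A picture is of the moment at which its call begins. There is no depth.
- r.finish_job(): hands the job in, once; it reports no verdict.
Trained networks look in a picture, given as the dict that the camera call returned (one of the last four; its "shot" number tells which), for a name from the list of things; names that differ only in an ending like _2 or _b are one class to them, and where a whole thing is asked for, a point or a joint stands for the part that bears it (a point fixed in the world has none). Each returns a list of dicts, best first, with "confidence" (0 to 1); they miss things now and then, are a little off and sometimes report something else, mostly with a low value. They report only what shows in the picture. A call takes as long as a camera call. They do not tell look-alikes from the thing itself.
- masks_of(picture, thing): "pixels" (400x640 bool, what is visible of it) and "box" ([left, top, width, height] in pixels, round what is visible of it).
The state is a dict: "time_s": time; "joints": joint angles; "joint_velocities": joint speeds; "effort": joint torques, N m; "tcp_pos": TCP position; "ee_rot": TCP orientation; "wrist_force": force on the tool from outside, world axes, zero at the start; "moment": the same for the moment, N m; "gripper_width": opening from 0.0 (shut) to 1.0 (fully open).
Only numpy, scipy, OpenCV 4.12 (cv2) and the standard library are available. Lean on these libraries where they do the work, as an engineer would, in place of code of your own. Each camera call takes 0.05 s, during which the arm holds its last target. There are 200 camera calls.

## Working session

There is one attempt and no reset: what is moved stays moved. The work goes in short steps, Python scripts to look and compute and a tool call to move; the robot and the scene stay as the last step left them, time stands still between calls to the robot, and variables do not carry over. Pictures are saved under pics/ and viewed, on a budget of 10 in all, crops included, one or two more only if the job needs it, and the job is handed in when it is done.

Besides the shell and the picture viewer there is one more tool, called after "Call:" as a command line: name --argument value ..., lists and objects as JSON in quotes. apply_moves: Moves the arm, as the interface text tells. Its arguments: {"type":"object","properties":{"steps":{"type":"array","items":{"type":"array","items":{"type":"array","items":{"type":"number"}}}}},"required":["steps"]}

```bash
mkdir -p pics; cat > h.py <<'E'
import numpy as np,cv2
from station import sense,capture,r,masks_of
def f(p): return 200/np.tan(np.radians(p["vfov"])/2)
def ray(p,u,v,z):
    T=np.array(p["T"]);d=T[:3,:3]@np.array([(u-p["cx"])/f(p),(v-p["cy"])/f(p),1]);o=T[:3,3]
    return o+d*(z-o[2])/d[2]
def proj(p,X):
    T=np.array(p["T"]);c=T[:3,:3].T@(np.array(X)-T[:3,3]);return c[0]/c[2]*f(p)+p["cx"],c[1]/c[2]*f(p)+p["cy"]
def save(p,n): cv2.imwrite("pics/"+n,cv2.cvtColor(p["color"],cv2.COLOR_RGB2BGR))
E
python3 - <<'E'
from h import *
s=sense();print(s["time_s"],s["tcp_pos"],s["ee_rot"],s["wrist_force"],s["gripper_width"])
for n in("top","scene"):
    p=capture(n);save(p,n+"1.png");print(n,f(p),p["T"])
    for t in("gear","drive_unit","hub","stud_a","pin"):
        try:
            for m in masks_of(p,t)[:4]:
                ys,xs=np.nonzero(m["pixels"]);print(t,m["confidence"],m["box"],ray(p,xs.mean(),ys.mean(),.06).round(3))
        except Exception as e: print(t,e)
E
```

```text
0.0 [0.24361391 0.57496964 0.23845657] [[ 9.20687443e-01 -3.90299999e-01 -7.36414692e-04]
 [-3.90300675e-01 -9.20685176e-01 -2.04702212e-03]
 [ 1.20946642e-04  2.17209071e-03 -9.99997634e-01]] [-0.1430663   0.26883935 -0.7321738 ] 1.0006649984468137
top 493.90547749009903 [[-0.02759112 -0.99802544  0.05642644  0.47206522]
 [-0.99939006  0.02874963  0.0198235   0.03988574]
 [-0.0214066  -0.05584507 -0.99820994  1.25085251]
 [ 0.          0.          0.          1.        ]]
gear 0.85 [320.9, 98.6, 52.6, 49.9] [ 0.715 -0.021  0.06 ]
gear 0.84 [384.0, 262.4, 38.2, 35.3] [ 0.339 -0.133  0.06 ]
gear 0.79 [433.3, 266.2, 50.0, 47.7] [ 0.302 -0.27   0.06 ]
gear 0.65 [399.5, 105.8, 31.0, 32.9] [ 0.71  -0.179  0.06 ]
drive_unit 0.9 [335.5, 158.2, 73.4, 89.9] [ 0.513 -0.073  0.06 ]
drive_unit 0.53 [352.1, 174.4, 46.7, 50.5] [ 0.529 -0.077  0.06 ]
hub 0.89 [384.0, 253.8, 32.9, 42.5] [ 0.339 -0.132  0.06 ]
hub 0.78 [347.7, 177.9, 55.7, 48.3] [ 0.529 -0.077  0.06 ]
hub 0.75 [434.3, 266.7, 51.1, 51.4] [ 0.302 -0.27   0.06 ]
hub 0.61 [325.2, 98.5, 48.5, 51.5] [ 0.713 -0.022  0.06 ]
stud_a 0.84 [381.
[... 606 characters left out ...]
9, 26.2] [ 0.381 -0.143  0.06 ]
gear 0.86 [285.2, 270.0, 57.3, 56.6] [ 0.75  -0.033  0.06 ]
gear 0.82 [127.5, 170.9, 54.7, 39.7] [ 0.343 -0.278  0.06 ]
drive_unit 0.63 [214.3, 194.0, 94.1, 86.2] [ 0.571 -0.088  0.06 ]
hub 0.98 [288.4, 272.2, 53.5, 56.3] [ 0.75  -0.033  0.06 ]
hub 0.97 [237.5, 202.1, 51.5, 45.9] [ 0.533 -0.078  0.06 ]
hub 0.93 [196.5, 172.1, 36.9, 31.1] [ 0.381 -0.143  0.06 ]
hub 0.86 [221.5, 308.2, 39.9, 37.6] [ 0.747 -0.188  0.06 ]
stud_a 0.94 [223.7, 305.2, 37.4, 42.2] [ 0.748 -0.189  0.06 ]
stud_a 0.9 [232.7, 199.2, 54.7, 48.4] [ 0.533 -0.079  0.06 ]
stud_a 0.75 [198.7, 170.8, 36.6, 29.1] [ 0.378 -0.142  0.06 ]
stud_a 0.71 [131.1, 168.7, 49.2, 40.2] [ 0.343 -0.278  0.06 ]
```

```bash
python3 - <<'E'
import cv2
a=cv2.imread("pics/top1.png");b=cv2.imread("pics/scene1.png")
c=cv2.resize(a[140:265,320:430],None,fx=3.2,fy=3.2,interpolation=2)
d=cv2.resize(b[170:300,190:340],None,fx=2.9,fy=2.9,interpolation=2)
import numpy as np
o=np.zeros((600,800,3),np.uint8)
o[:c.shape[0],:c.shape[1]]=c
o[:d.shape[0],355:355+d.shape[1]]=d[:, :445]
e=cv2.resize(a,(304,190));o[405:595,:304]=e
e=cv2.resize(b,(304,190));o[405:595,400:704]=e
cv2.imwrite("pics/c1.png",o)
E
```

```text
(no output)
```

View pics/c1.png

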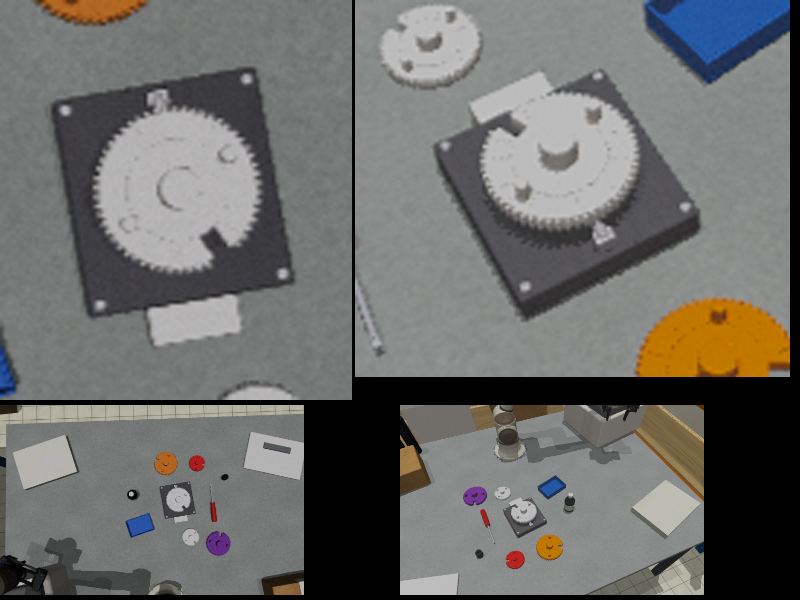

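```bash
python3 - <<'E'
from h import *
p=capture("top")
c=lambda x,y,z:ray(p,320+x/3.2,140+y/3.2,z)
O=c(180,188,.088);print("hub",O.round(4))
for n,x,y,z in(("notch",216,245,.064),("sa",228,154,.082),("sb",128,222,.082),("pin",158,100,.045),("blk",195,320,.022),("k1",65,110,.03),("k2",247,78,.03),("k3",283,273,.03),("k4",100,305,.03)):
    q=c(x,y,z);d=q-O;print(n,q.round(4),np.hypot(*d[:2]).round(4),np.degrees(np.arctan2(d[1],d[0])).round(1))
for t in("toner_bottle","screwdriver","roller","parts_tray"):
  for m in masks_of(p,t)[:1]:
    ys,xs=np.nonzero(m["pixels"]);print(t,m["confidence"],ray(p,xs.mean(),ys.mean(),.02).round(3),[ray(p,xs[i],ys[i],.0).round(3)[:2] for i in(ys.argmin(),ys.argmax(),xs.argmin(),xs.argmax())])
w=capture("wrist");R=np.array(sense()["ee_rot"]);print("cam in tool",R.T@(np.array(w["T"])[:3,3]-sense()["tcp_pos"]),R.T@np.array(w["T"])[:3,:3],f(w))
E
```

```text
hub [ 0.5264 -0.0789  0.088 ]
notch [ 0.484  -0.1068  0.064 ] 0.0507 -146.7
sa [ 0.5508 -0.1158  0.082 ] 0.0442 -56.5
sb [ 0.5026 -0.0404  0.082 ] 0.0453 121.6
pin [ 0.5962 -0.0689  0.045 ] 0.0705 8.2
blk [ 0.427  -0.0937  0.022 ] 0.1004 -171.5
k1 [0.5921 0.0019 0.03  ] 0.1042 50.9
k2 [ 0.6128 -0.1395  0.03  ] 0.1055 -35.0
k3 [ 0.4615 -0.1615  0.03  ] 0.105 -128.2
k4 [ 0.4408 -0.0204  0.03  ] 0.1037 145.6
toner_bottle 0.91 [0.561 0.157 0.02 ] [array([0.588, 0.167]), array([0.537, 0.166]), array([0.561, 0.186]), array([0.567, 0.132])]
screwdriver 0.59 [ 0.478 -0.262  0.02 ] [array([ 0.606, -0.257]), array([ 0.409, -0.261]), array([ 0.606, -0.257]), array([ 0.441, -0.282])]
roller 0.56 [ 0.641 -0.329  0.02 ] [array([ 0.66 , -0.337]), array([ 0.63 , -0.323]), array([ 0.645, -0.316]), array([ 0.646, -0.354])]
parts_tray 0.75 [0.399 0.123 0.02 ] [array([0.459, 0.087]), array([0.338, 0.173]), array([0.421, 0.197]), array([0.38 , 0.049])]
cam in tool [ 6.44693365e-02  2.48796144e-05 -1.45951285e-01] [[-8.88694379e-04 -9.70475351e-01 -2.41198681e-01]
 [ 9.99999082e-01 -6.15776583e-04 -1.20687877e-03]
 [ 1.02272160e-03 -2.41199533e-01  9.70475007e-01]] 326.1437752763769
```

Call:
apply_moves --steps '[[[0.3,20,19.5,0,0,0,0],[0.3,40,39,0,0,0,0],[0.3,40,39,0,0,0,0],[0.3,40,39,0,0,0,0],[0.3,40,39,0,0,0,0],[0.3,40,39,0,0,0,0],[0.3,40,39,0,0,0,0],[0.3,40,39,0,0,0,0],[0.3,40,39,0,0,0,0],[0.3,40,39,0,0,0,0],[0.3,40,39,0,0,0,0],[0.3,40,39,0,0,0,0]]]'

```text
time_s: 2.4
tcp_pos: [0.493, -0.0187, 0.24]
ee_rot: [[0.921, -0.39, 0.001], [-0.39, -0.921, 0.0], [0.001, -0.001, -1.0]]
wrist_force: [1.1, 1.1, -0.5]
gripper_width: 0.298
```

Call:
apply_moves --steps '[[[0.3,20,19.5,0,0,0,0.1],[0.3,0,0,0,0,0,0.18],[0.3,0,0,0,0,0,0.18],[0.3,0,0,0,0,0,0.18],[0.3,0,0,0,0,0,0.18],[0.3,0,0,0,0,0,0.18],[0.3,0,0,0,0,0,0.18],[0.3,0,0,0,0,0,0.18],[0.3,0,0,0,0,0,0.18],[0.3,0,0,0,0,0,0.18],[0.3,0,0,0,0,0,0.18],[0.3,0,0,0,0,0,0.18]]]'

```text
time_s: 3.9
tcp_pos: [0.5032, -0.0427, 0.2397]
ee_rot: [[-0.793, -0.609, 0.0], [-0.609, 0.793, 0.0], [-0.0, -0.0, -1.0]]
wrist_force: [0.5, -0.2, 0.3]
gripper_width: 0.298
```

Call:
apply_moves --steps '[[[0.3,0,0,0,0,0,0.18],[0.3,0,0,0,0,0,0.18],[0.3,0,0,0,0,0,0.18],[0.3,0,0,0,0,0,0.18],[0.3,0,0,0,0,0,0.18],[0.3,0,0,0,0,0,0.18],[0.3,0,0,0,0,0,0.18],[0.3,0,0,0,0,0,0.18],[0.3,0,0,0,0,0,0.18],[0.3,0,0,0,0,0,0.05],[0.3,0,0,0,0,0,0]]]'

```text
time_s: 5.28
tcp_pos: [0.5032, -0.0427, 0.2397]
ee_rot: [[-0.533, 0.846, 0.0], [0.846, 0.533, 0.0], [-0.0, 0.0, -1.0]]
wrist_force: [-0.3, -0.0, -0.3]
gripper_width: 0.3
```

```bash
python3 - <<'E'
from h import *
s=sense();print(s["time_s"],s["tcp_pos"],s["ee_rot"],s["joints"],s["gripper_width"],s["wrist_force"])
p=capture("wrist");save(p,"w1.png")
for n,X in(("hub",(.5264,-.0795,.088)),("sa",(.5508,-.1158,.082)),("sb",(.5026,-.0404,.082)),("pin",(.596,-.069,.045))):print(n,np.round(proj(p,X)))
E
```

```text
5.275 [ 0.50321255 -0.04270725  0.23967601] [[-5.33143756e-01  8.46024619e-01  2.81220693e-04]
 [ 8.46024658e-01  5.33143767e-01  3.80008343e-05]
 [-1.17781418e-04  2.58179548e-04 -9.99999960e-01]] [ 1.35966754e+01  1.03027064e+01 -1.60535405e+01  1.86579230e-03
 -6.36275801e+01 -1.61379390e+02] 0.3001976095353595 [-0.28887609 -0.00484716 -0.29625804]
hub [318. 235.]
sa [319. 274.]
sb [319. 188.]
pin [376. 246.]
```

View pics/w1.png

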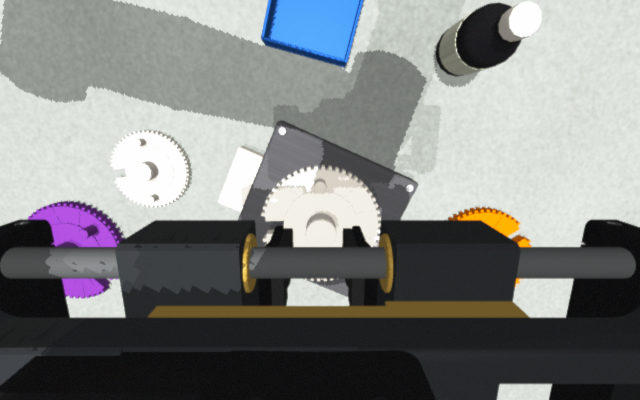

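Call:
apply_moves --steps '[[[0.3,1.5,0,40,0,0,0],[0.3,0,0,40,0,0,0],[0.3,0,0,40,0,0,0],[0.3,0,0,20,0,0,0],[0.3,0,0,12,0,0,0],[0.3,0,0,0,0,0,0],[0.2,0,0,0,0,0,0],[0.2,0,0,0,0,0,0]]]'

```text
time_s: 6.32
tcp_pos: [0.503, -0.0413, 0.0885]
ee_rot: [[-0.533, 0.846, 0.002], [0.846, 0.533, 0.0], [-0.001, 0.002, -1.0]]
wrist_force: [0.3, -1.4, 0.4]
gripper_width: 0.212
```

```bash
python3 - <<'E'
from h import *
s=sense();print(s["time_s"],s["tcp_pos"],s["gripper_width"],s["wrist_force"])
p=capture("scene");save(p,"s2.png")
a=cv2.imread("pics/s2.png");cv2.imwrite("pics/s2c.png",cv2.resize(a[140:290,180:360],None,fx=3.5,fy=3.5,interpolation=2))
E
```

```text
6.325 [ 0.50303726 -0.04129622  0.08854552] 0.2123224727931571 [ 0.31040046 -1.379514    0.35817825]
```

View pics/s2c.png

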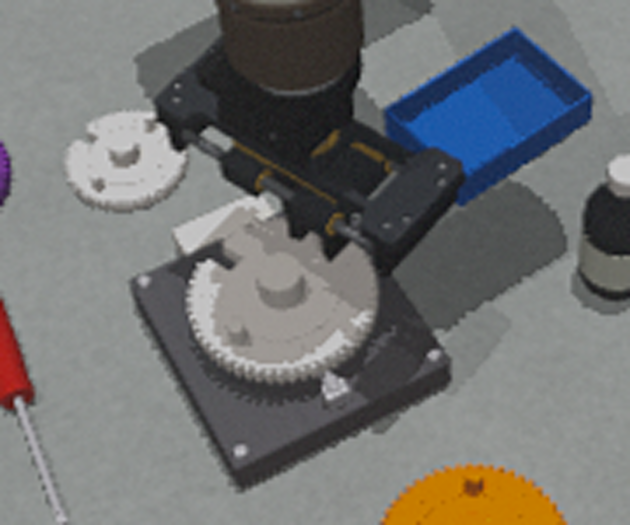

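Call:
apply_moves --steps '[[[0.2,-0.22,-4.5,0,0,0,-0.1],[0.2,-0.22,-4.5,0,0,0,-0.1],[0.2,-0.22,-4.5,0,0,0,-0.1],[0.2,-0.22,-4.5,0,0,0,-0.1],[0.2,-0.22,-4.5,0,0,0,-0.1],[0.2,-0.22,-4.5,0,0,0,-0.1],[0.2,-0.22,-4.5,0,0,0,-0.1],[0.2,-0.22,-4.5,0,0,0,-0.1],[0.2,-0.22,-4.5,0,0,0,-0.1],[0.2,-0.22,-4.5,0,0,0,-0.1],[0.2,-0.22,-4.5,0,0,0,-0.1],[0.2,-0.22,-4.5,0,0,0,-0.1]]]'

```text
time_s: 7.88
tcp_pos: [0.4828, -0.088, 0.0882]
ee_rot: [[-0.981, -0.193, 0.002], [-0.193, 0.981, 0.0], [-0.002, -0.0, -1.0]]
wrist_force: [-0.5, 0.6, -0.1]
gripper_width: 0.203
```

```bash
python3 - <<'E'
from h import *
s=sense();d=np.array(s["tcp_pos"])-[.5264,-.0792,0];print(s["time_s"],s["tcp_pos"],np.hypot(*d[:2]),np.degrees(np.arctan2(d[1],d[0])),np.array(s["ee_rot"])[:,0],s["wrist_force"],s["joints"])
E
```

```text
7.875 [ 0.48279431 -0.08804289  0.08824479] 0.04449329481573934 -168.53633051568175 [-0.98118754 -0.19304397 -0.00224233] [-0.46069545  0.59955665 -0.06335825] [ 8.66497615e+00  1.90941045e+01 -2.95682574e+01 -7.78033971e-03
 -4.12092639e+01 -8.75286204e+01]
```

Call:
apply_moves --steps '[[[0.2,-0.22,-4.5,0,0,0,-0.1],[0.2,-0.22,-4.5,0,0,0,-0.1],[0.2,-0.22,-4.5,0,0,0,-0.1],[0.2,-0.22,-4.5,0,0,0,-0.1],[0.2,-0.22,-4.5,0,0,0,-0.1],[0.2,-0.22,-4.5,0,0,0,-0.1],[0.2,-0.22,-4.5,0,0,0,-0.1],[0.2,-0.22,-4.5,0,0,0,-0.1],[0.2,-0.22,-4.5,0,0,0,-0.1],[0.2,-0.22,-4.5,0,0,0,-0.1],[0.2,-0.22,-4.5,0,0,0,-0.1],[0.2,-0.22,-4.5,0,0,0,-0.1]]]'

```text
time_s: 9.38
tcp_pos: [0.5181, -0.1239, 0.0879]
ee_rot: [[-0.176, -0.984, -0.0], [-0.984, 0.176, 0.0], [-0.0, 0.0, -1.0]]
wrist_force: [-0.9, 1.0, 0.1]
gripper_width: 0.199
```

Call:
apply_moves --steps '[[[0.2,-0.22,-4.5,0,0,0,-0.1],[0.2,-0.22,-4.5,0,0,0,-0.1],[0.2,0,0,0,0,0,0]]]'

```text
time_s: 9.75
tcp_pos: [0.5275, -0.1247, 0.0879]
ee_rot: [[0.019, -1.0, 0.001], [-1.0, -0.019, 0.0], [-0.0, -0.001, -1.0]]
wrist_force: [-0.3, 0.6, -0.3]
gripper_width: 0.204
```

```bash
python3 - <<'E'
from h import *
s=sense();d=np.array(s["tcp_pos"])-[.5264,-.0792,0];print(s["time_s"],s["tcp_pos"],np.hypot(*d[:2]),np.degrees(np.arctan2(d[1],d[0])),np.array(s["ee_rot"])[:,0],s["wrist_force"],s["joints"])
p=capture("scene");save(p,"s3.png");q=capture("top");save(q,"t3.png")
a=cv2.imread("pics/s3.png");b=cv2.imread("pics/t3.png")
cv2.imwrite("pics/s3c.png",np.hstack([cv2.resize(x,(400,400),interpolation=2) for x in(a[180:300,205:325],b[140:260,315:435])]))
O=(.5266,-.0797);y=np.radians(8.3)
for nm,rr,aa,z in(("pin",.0715,0,.045),("hub",0,0,.088),("notch if ok",.055,0,.064)):
  X=(O[0]+rr*np.cos(y+aa),O[1]+rr*np.sin(y+aa),z);u=np.array(proj(p,X));v=np.array(proj(q,X));print(nm,(u-[205,180])*3.333,(v-[315,140])*3.333+[400,0])
E
```

```text
9.75 [ 0.52746186 -0.12470867  0.08791374] 0.04552105492038726 -88.6633556503528 [ 1.88319168e-02 -9.99822664e-01 -9.65382762e-06] [-0.34660106  0.56841633 -0.29523034] [ 3.84612171e+00  2.32863528e+01 -2.24590542e+01  2.38538489e-03
 -4.42087220e+01 -2.76877798e+00]
pin [229.16288986 232.14214603] [581.8804736  102.54807647]
hub [175.80449891 121.67425773] [605.23186297 195.44127112]
notch if ok [215.80551007 199.6285344 ] [588.24276738 122.16102705]
```

View pics/s3c.png

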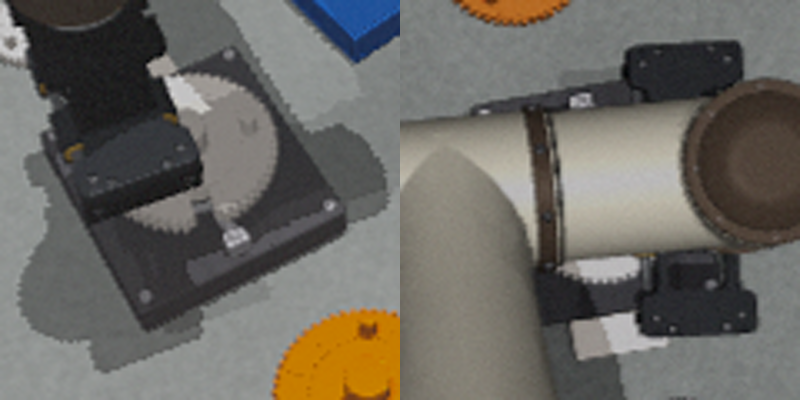

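Call:
apply_moves --steps '[[[0.2,-0.1,-4.0,0,0,0,-0.09],[0.2,-0.1,-4.0,0,0,0,-0.09],[0.2,0,0,0,0,0,0],[0.3,0,2,0,0,0,0],[0.3,0,0,0,0,0,0],[0.3,0,0,-40,0,0,0],[0.3,0,0,-55,0,0,0],[0.3,-30,0,-55,0,0,0],[0.3,-50,0,0,0,0,0],[0.0,-30,0,0,0,0,0],[0.0,0,0,0,0,0,0]]]'

```text
time_s: 11.22
tcp_pos: [0.511, -0.0152, 0.2378]
ee_rot: [[0.201, -0.98, 0.001], [-0.98, -0.201, 0.0], [-0.0, -0.001, -1.0]]
wrist_force: [-0.6, -0.1, -0.3]
gripper_width: 0.151
```

```bash
python3 - <<'E'
from h import *
s=sense();print(s["time_s"],s["tcp_pos"],np.array(s["ee_rot"])[:,0],s["wrist_force"])
p=capture("wrist");save(p,"w4.png");q=capture("top");save(q,"t4.png")
O=(.5266,-.0797);y=np.radians(8.3)
a=cv2.imread("pics/w4.png")
for nm,rr,z in(("pin",.0715,.045),("hub",0,.088),("notch",.055,.064)):
  X=(O[0]+rr*np.cos(y),O[1]+rr*np.sin(y),z);print(nm,np.round(proj(p,X),1))
c=np.array(proj(p,(*O,.064))).astype(int);x0,y0=max(c[0]-100,0),max(c[1]-75,0);print(x0,y0)
cv2.imwrite("pics/w4c.png",cv2.resize(a[y0:y0+150,x0:x0+200],(800,600),interpolation=2))
E
```

```text
11.225 [ 0.51095986 -0.01517752  0.23784712] [ 2.01081961e-01 -9.79574384e-01 -2.65510819e-04] [-0.6467742  -0.05613978 -0.33954544]
pin [243.5 112.2]
hub [314.1 116.2]
notch [256.5 112.9]
214 41
```

View pics/w4c.png

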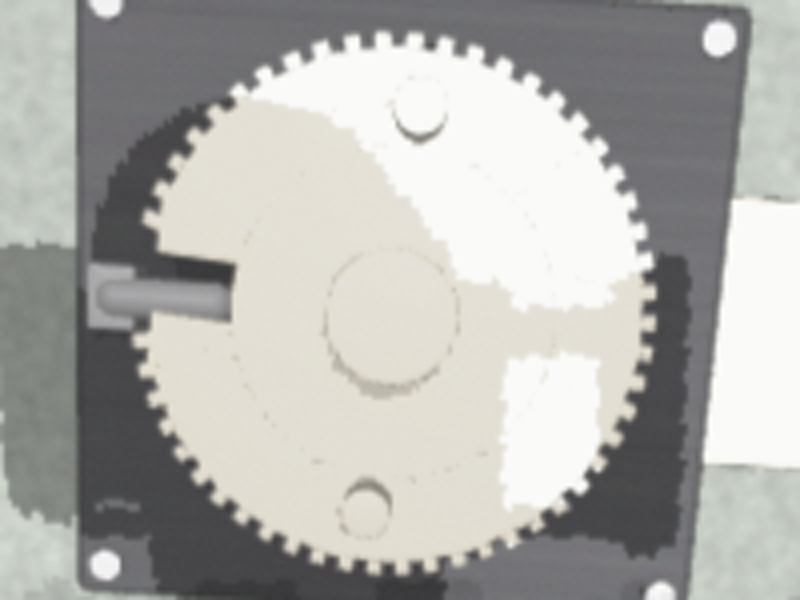

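```bash
python3 - <<'E'
from h import *
p=capture("wrist")
g=lambda x,y,z:ray(p,214+x/4,41+y/4,z)[:2]
ang=lambda d:np.degrees(np.arctan2(d[1],d[0]))
H=g(392,308,.088);print("hub",H)
U=[g(160,252,.064),g(235,265,.064)];L=[g(152,315,.064),g(232,322,.064)]
print("notch edges",ang(U[0]-U[1]),ang(L[0]-L[1]))
S=[g(420,104,.082),g(363,509,.082)];m=(S[0]+S[1])/2;print("studs",S,m,np.hypot(*(S[0]-S[1])),ang(S[0]-S[1])+90)
print("notch centre from mid",ang((U[0]+L[0])/2-m),ang((U[0]+L[0]+U[1]+L[1])/4-m))
K=[g(106,3,.03),g(719,38,.03),g(659,596,.03),g(105,565,.03)]
k=sum(K)/4;print("corners",k,[np.hypot(*(a-k)).round(4) for a in K],ang(K[0]-K[1]),ang(K[3]-K[2]),ang(K[0]-K[3])+90)
P=[g(105,297,.048),g(228,300,.048)];print("pin",ang(P[0]-P[1]),ang(P[0]-k),P)
E
```

```text
hub [ 0.52822905 -0.07940731]
notch edges 1.8971567391247781 6.545571790367838
studs [array([ 0.53070145, -0.1225853 ]), array([ 0.52612917, -0.03354604])] [ 0.52841531 -0.07806567] 0.08915658143216633 2.939633510983583
notch centre from mid 4.406814929843767 4.427608139826982
corners [ 0.5274572  -0.07784262] [np.float64(0.1046), np.float64(0.1052), np.float64(0.1047), np.float64(0.105)] 8.405419547799573 8.159040617035657 8.051919509606961
pin 10.069350317018685 7.994977741282236 [array([ 0.59944121, -0.06773236]), array([ 0.56929791, -0.07308506])]
```

Call:
apply_moves --steps '[[[0.3,50,0,0,0,0,0],[0.3,60,0,0,0,0,0],[0.3,0,0,50,0,0,0],[0.3,0,0,50,0,0,0],[0.3,0,0,35,0,0,0],[0.3,0,0,15,0,0,0],[0.2,0,0,0,0,0,0],[0.2,0,0,0,0,0,0],[0.2,0,-2.8,0,0,0,-0.04],[0.2,0,-2.8,0,0,0,-0.04],[0.2,0,0,0,0,0,0],[0.2,0,0,0,0,0,0]]]'

```text
time_s: 12.88
tcp_pos: [0.5393, -0.1231, 0.0884]
ee_rot: [[0.276, -0.961, 0.002], [-0.961, -0.276, 0.0], [0.001, -0.002, -1.0]]
wrist_force: [0.9, -0.3, -0.4]
gripper_width: 0.201
```

Call:
apply_moves --steps '[[[0.3,0,2,0,0,0,0],[0.3,0,0,0,0,0,0],[0.3,0,0,-40,0,0,0],[0.3,0,0,-55,0,0,0],[0.3,-30,0,-55,0,0,0],[0.3,-50,0,0,0,0,0],[0.0,-30,0,0,0,0,0],[0.0,0,0,0,0,0,0]]]'

```text
time_s: 13.88
tcp_pos: [0.5059, -0.0167, 0.2377]
ee_rot: [[0.279, -0.96, 0.001], [-0.96, -0.279, 0.0], [-0.0, -0.001, -1.0]]
wrist_force: [0.4, -0.3, 0.4]
gripper_width: 0.154
```

```bash
python3 - <<'E'
from h import *
s=sense();print(s["time_s"],s["tcp_pos"],np.array(s["ee_rot"]),s["wrist_force"])
p=capture("wrist");save(p,"w5.png")
a=cv2.imread("pics/w5.png")
c=np.array(proj(p,(.5275,-.078,.064))).astype(int);x0,y0=max(c[0]-100,0),max(c[1]-75,0);print(x0,y0)
cv2.imwrite("pics/w5c.png",cv2.resize(a[y0:y0+150,x0:x0+200],(800,600),interpolation=2))
E
```

```text
13.875 [ 0.50590346 -0.01670966  0.23771034] [[ 2.79226795e-01 -9.60224922e-01  7.03891187e-04]
 [-9.60225165e-01 -2.79226584e-01  3.84476323e-04]
 [-1.72638616e-04 -7.83250123e-04 -9.99999678e-01]] [ 0.42583501 -0.34205085  0.4136508 ]
213 42
```

View pics/w5c.png

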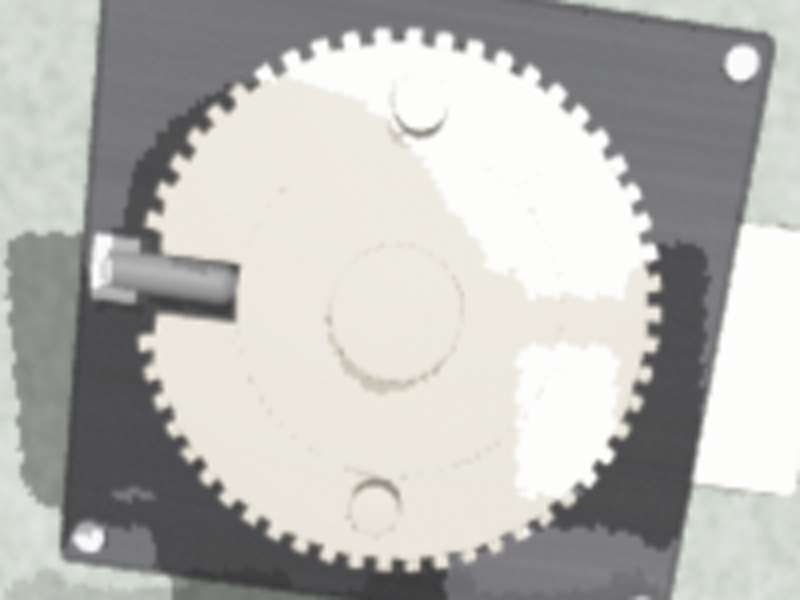

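```bash
python3 - <<'E'
from h import *
p=capture("wrist")
g=lambda x,y,z:ray(p,213+x/4,42+y/4,z)[:2]
ang=lambda d:np.degrees(np.arctan2(d[1],d[0]))
H=g(397,306,.088);print("hub",H)
S=[g(421,101,.082),g(375,504,.082)];m=(S[0]+S[1])/2;print("studs",S,m,np.hypot(*(S[0]-S[1])),ang(S[0]-S[1])+90)
U=[g(160,251,.064),g(239,263,.064)];L=[g(155,315,.064),g(235,321,.064)]
for c in (m,np.array([.5275,-.078])):
  print("notch",ang((U[0]+L[0])/2-c),ang((U[0]+L[0]+U[1]+L[1])/4-c))
P=[g(115,272,.048),g(220,282,.048)];print("pin",ang(P[0]-P[1]),ang(P[0]-np.array([.5275,-.078])),ang(P[0]-m),P)
R=np.array(sense()["ee_rot"]);print("to hub, tool xy mm",R.T@(np.array([*((H+m+[.5275,-.078])/3),0])-np.array([*sense()["tcp_pos"][:2],0]))*1000)
E
```

```text
hub [ 0.52797206 -0.07828376]
studs [array([ 0.53485058, -0.12109757]), array([ 0.5207488 , -0.03382894])] [ 0.52779969 -0.07746325] 0.08840063619714708 9.179108094201894
notch 10.040427819924641 10.079917350093728
notch 10.513165502959973 10.644694794204767
pin 10.818205282392947 9.23384594826784 8.845629243757577 [array([ 0.59804749, -0.06653103]), array([ 0.57243052, -0.07142616])]
to hub, tool xy mm [ 6.33420308e+01 -3.93321291e+00  1.38540501e-02]
```

Call:
apply_moves --steps '[[[0,33.3,-3.9,0,0,0,0],[0,30,0,0,0,0,0],[0,0,0,50,0,0,0],[0,0,0,50,0,0,0],[0,0,0,25,0,0,0],[0,0,0,4,0,0,0],[0,0,0,0,0,0,0]]]'

```text
time_s: 14.85
tcp_pos: [0.5284, -0.0785, 0.1088]
ee_rot: [[0.276, -0.961, 0.001], [-0.961, -0.276, -0.0], [0.001, -0.001, -1.0]]
wrist_force: [0.4, 0.9, 0.7]
gripper_width: 0.004
```

Call:
apply_moves --steps '[[[0,0,0,2,0,0,0],[0,0,0,2,0,0,0],[0,0,0,2,0,0,0],[0,0,0,0,0,0,0]]]'

```text
time_s: 15.35
tcp_pos: [0.5283, -0.0778, 0.103]
ee_rot: [[0.277, -0.961, 0.002], [-0.961, -0.277, -0.0], [0.001, -0.002, -1.0]]
wrist_force: [0.2, -0.9, 3.9]
gripper_width: 0.005
```

Call:
apply_moves --steps '[[[0,0,0,1.5,0,0,0],[0,0,0,1.5,0,0,0],[0,0,0,0,0,0,0]]]'

```text
time_s: 15.72
tcp_pos: [0.5282, -0.0778, 0.0993]
ee_rot: [[0.277, -0.961, 0.001], [-0.961, -0.277, 0.0], [0.0, -0.001, -1.0]]
wrist_force: [1.5, -0.8, 2.4]
gripper_width: 0.008
```

Call:
apply_moves --steps '[[[0,0,0,1.5,0,0,0],[0,0,0,1.5,0,0,0],[0,0,0,0,0,0,0]]]'

```text
time_s: 16.1
tcp_pos: [0.5278, -0.0778, 0.0962]
ee_rot: [[0.276, -0.961, 0.0], [-0.961, -0.276, 0.0], [0.0, -0.0, -1.0]]
wrist_force: [2.6, 0.2, 2.4]
gripper_width: 0.005
```

Call:
apply_moves --steps '[[[0,0,0,1.5,0,0,0],[0,0,0,1,0,0,0],[0,0,0,1,0,0,0],[0,0,0,0,0,0,0]]]'

```text
time_s: 16.6
tcp_pos: [0.5279, -0.0779, 0.0934]
ee_rot: [[0.277, -0.961, 0.001], [-0.961, -0.277, -0.0], [0.0, -0.001, -1.0]]
wrist_force: [0.7, 0.3, 5.4]
gripper_width: 0.006
```

Call:
apply_moves --steps '[[[0,0,0,1,0,0,0],[0,0,0,1,0,0,0],[0,0,0,0,0,0,0]]]'

```text
time_s: 16.98
tcp_pos: [0.5281, -0.0779, 0.0933]
ee_rot: [[0.277, -0.961, 0.001], [-0.961, -0.277, -0.001], [0.001, -0.001, -1.0]]
wrist_force: [-2.3, 1.9, 17.7]
gripper_width: 0.007
```

Call:
apply_moves --steps '[[[0,0,0,1,0,0,0],[0,0,0,0,0,0,0],[0,0,0,-5,0,0,0],[0,0,0,-40,0,0,0],[0,0,0,-50,0,0,0],[0,0,0,-50,0,0,0],[0,-30,0,0,0,0,0],[0,-30,0,0,0,0,0],[0,-63,0,0,0,0,0],[0,-63,0,0,0,0,0],[0,0,0,0,0,0,0]]]'

```text
time_s: 18.35
tcp_pos: [0.4741, 0.1026, 0.2334]
ee_rot: [[0.282, -0.959, -0.004], [-0.959, -0.282, -0.001], [-0.0, 0.004, -1.0]]
wrist_force: [0.3, 0.4, 0.7]
gripper_width: 0.001
```

```bash
python3 - <<'E'
from h import *
s=sense();print(s["time_s"],s["tcp_pos"],s["wrist_force"])
p=capture("scene");save(p,"s6.png");q=capture("top");save(q,"t6.png")
a=cv2.imread("pics/s6.png");b=cv2.imread("pics/t6.png")
cv2.imwrite("pics/s6c.png",np.hstack([cv2.resize(x,(400,400),interpolation=2) for x in(a[180:300,205:325],b[140:260,315:435])]))
O=(.5275,-.078)
for z in(.088,.076):
  for P in(p,q): print(z,np.round(proj(P,(*O,z)),1))
  print((np.array(proj(p,(*O,z)))-[205,180])*3.333,(np.array(proj(q,(*O,z)))-[315,140])*3.333+[400,0])
E
```

```text
18.35 [0.4740929  0.10255332 0.23344171] [0.34058618 0.37587563 0.65770087]
0.088 [258.6 216.6]
0.088 [375.8 198.3]
[178.6013262  121.90221069] [602.77413793 194.23682955]
0.076 [259.1 219.5]
0.076 [375.3 198.5]
[180.29808418 131.78443744] [601.09224003 195.08682063]
```

View pics/s6c.png

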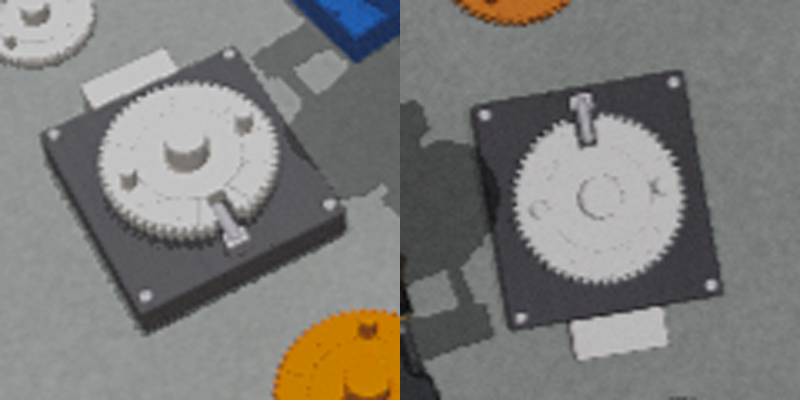

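```bash
python3 -c "
from station import r;print(r.finish_job())"
```

```text
the job is handed in; nothing more can be done
None
```

The gear is home on the drive pin. I handed the job in at about 18.5 s of the 61 s allowed.

- **Turning:** I straddled one stud with the fingers and pushed it round about 150°. A wrist picture showed the notch about 4–5° short, so I pushed it once more. The second check put the notch within about 1–2° of the pin.
- **Pressing:** With the fingers shut I pressed the hub down. It slid at 2–5 N and stopped hard at TCP z 0.0933 m, reading 17.7 N. That puts the hub top 76 mm above the bench, which is the fully home height. I then gave it 1 mm more and lifted clear.
- **Last checks:** The last pictures show the gear low and level with the pin in its notch. The arm is clear and touching nothing.
- **Disagreement:** In the second check the gear's angle read 9.2° from the studs and about 10° from the notch, and the pin's read between 8.2° and 9.2°. The gear went down freely, so it was within the fit.
- **Other things on the bench:** I never touched them, but I did not measure their positions again at the end.

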